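Set the ring gauge to the size mark and lock it, one-handed

TASK

Get the bench gauge ready for sorting seals: with the sliding leg still at home, press the readout's keys one at a time, green (on), then yellow (millimetres), then blue (zero). Then slide the leg out, lever open, until its red pointer stands exactly opposite the red set marker, and while you hold it there against its spring squeeze the orange-tipped cam lever fully shut against the leg. Finish still holding it, leg and shut lever pinched between the fingers (one on the lever's orange pad, the other on the rubber finger rest), and leave the other things on the bench alone.

Things in the scene. Friction and masses are not known exactly. Their poses are not given: they have to be found in the camera images.
- gauge: Bench ring gauge, fixed: readout box, rail and end block in line. Origin at table level under the rail's axis; y along the rail to the readout, x to the back (the way the legs point), z up. mm: rail 18 wide, z 12 to 40; end block y -228 to -200, 50 high; fixed block y 50 to 88, 66 high, its leg points to x = 82, z 34 to 50; white scale bed in front of the rail, x -44 to -10, under 21 high.
- key_green_top (a point): centre of the top of the green readout key (on), round, 18 mm across, in a black housing, pressed straight down. Readout: gauge y 90 to 218, x -58 to 52 mm, key deck 31 high, sloping display at the back up to 56 high. Three keys in a row along the gauge's y, 36 mm apart, green farthest from the rail.
- key_yellow_top (a point): the same for the yellow key (millimetres), in the middle
- key_blue_top (a point): the same for the blue key (zero), nearest the rail
- key_green (a joint): travel of the green key, m: 0 up, 0.005 fully down; springs back; 4 N takes it fully down. It counts as pressed beyond 0.003.
- key_yellow (a joint): the same for the yellow key
- key_blue (a joint): the same for the blue key
- sliding_leg (a joint): travel of the sliding leg, m: 0 at home against the fixed leg, grows as it moves away from the readout (along the gauge's -y), up to 0.14. A spring draws it home with 2.4 N at home, 4 N at 0.14; let go with the lever open it runs home.
- pointer (a point): tip of the small red pointer of the sliding leg, over the scale, 23 mm above the table; axes like the gauge's. From it (mm): the leg's dark block spans x 17 to 43, y -82.5 to 1.5, z 1 to 38; lever pin at x 11, y -20.5, its clevis up to z 43; the measuring leg sticks out to the back to x 110 at y -11.5 to 1, z 11 to 27.
- mark (a point): tip of the red set marker, a red clip 12 mm wide on the front edge of the scale bed, fixed for this job; up to 17 mm high. The leg is set when the pointer lies at the same place along the gauge's y as this point. Axes like the gauge's.
- finger_rest: Rubber rest, 3 mm thick, on the back of the leg's block. Origin at table level on the block's back face, 1.5 mm from the pointer towards the readout; axes like the gauge's. mm: rubber y -75 to -16, z 28 to 58; at y -84 to -75 a black lip stands out to x 11, z 26 to 60. A finger close to the rubber in the pocket between lip and measuring leg (y -75 to -13) can draw the leg out by the lip.
- cam_lever (a joint): angle of the cam lever on the front of the sliding leg, rad: 0 shut (flat along the leg), 0.5 fully open (swung out to the front). It stays where it is left; about 3 to 5 N at the orange pad move it. Shut, it presses a brake shoe on the rail and locks the leg; shut means below 0.08.
- cam_pin (a point): on the lever's vertical pin, 50 mm above the table, at the lever's mid height, 19 mm in front of the rail's axis. Axes turn with the lever, which runs 60 mm along its -y. Shut, lever, block and finger rest together are 40 mm thick, from 24 mm in front of the rail's axis to 16 behind; open, the tip stands 48 to 52 mm in front of that axis.
- thumb_pad: the orange end of the lever, 9 mm thick, 20 high, 26 long. Origin and axes like cam_pin; the pad spans y -60 to -34 mm of it, z -10 to 10, x -4.5 to 4.5.
- seal_large: black flat shaft seal ring, 72 mm across, 10 high; on the bench, to be left alone. Origin at the centre of its underside.
- seal_medium: black flat shaft seal ring, 62 mm across, 8 high; on the bench, to be left alone. Origin at the centre of its underside.
- bearing_black: steel ball bearing with dark shields, 62 mm across, 16 high; on the bench, to be left alone. Origin at the centre of its underside.
- bearing_brown: steel ball bearing with brown shields, 42 mm across, 12 high; on the bench, to be left alone. Origin at the centre of its underside.
- bottle_red: red bottle with white nozzle, 27x37 mm, 106 high, upright; on the bench, to be left alone. Origin at the centre of its underside.

How it is judged:
By the outcome, as a careful person would: the job done as asked, in the order asked, and still so for the second after the job is handed in, while the arm keeps its last pose, push and grip.
It also fails if it takes over 58 s, if anything falls off the work surface, if the arm or the gripper's body presses on something with over 40 N, if the wrist force passes 120 N, or if a joint passes its speed limit or range.

ROBOT

A 6-joint arm with a two-finger parallel gripper is mounted at the origin on a cart in front of the work surface, level with it; the furniture and walls round the work are solid. World frame = base frame: x ahead of the robot, y to its left, z up, the work surface at z = 0. Lengths are in m, angles in rad, forces in N, time in s.
With the tool pointing down it reaches from about 0.3 to 0.875 m from the base axis. Payload 6.4 kg.
Tool frame: the origin (TCP) lies midway between the tips of the shut fingers; the grasp point (between the pads) lies 19 mm behind it (manip.grasp_offset is the z of the grasp point in the tool frame, in m); z points along the fingers, y is the line along which they close (so a half turn about z gives the same grasp; the last joint's range is limited). The gripper opens to 88 mm and grips with 3 to 60 N. Pads are 18 mm wide; open, the fingers measure 123 mm over their backs; the gripper's body (75 mm by 187 mm) begins 45 mm behind the grasp point.
Start: joints at [-1.521, 0.181, 1.607, -0, 1.354, -0.206], TCP at [0.146, -0.556, 0.239] pointing down, gripper open.
Joint ranges: [-2.99, 2.99], [-0.89, 2.07], [0.3, 2.58], [-1.14, 4.28], [0, 2.63], [-3.12, 3.12]. Speed limits (rad/s): [2.57, 2.57, 3.01, 3.14, 3.14, 3.14].

INTERFACE

Orientations are given as a rotation vector (axis times angle).
In Python, from cell import manip gives the robot as it stands. Calls block until the motion is done:
- manip.move_to(position, orientation): joint-space move of the TCP to a pose.
- manip.servo_line(position, rate=0.15, ori=None, threshold=None): straight line of the TCP; ori=None keeps the orientation; rate is the mean speed in m/s. With threshold (N) it stops when the force on the tool has changed by that much, and returns True; else False.
- manip.goto_joints(angles): joint-space move.
- manip.move_gripper(opening, effort=None): finger opening in m; effort is the grip in N (None keeps the last); returns when the fingers have stopped.
- manip.pause(seconds).
- manip.ik(position, orientation): joint angles nearest the present ones, or None.
- manip.capture(name): name is "scene" or "top" or "wrist"; returns the picture (384x512x3 uint8, blue, green, red); there is no depth.
- manip.camera_model(name): a dict with "fx", "fy", "cx", "cy" (pixels), "D" ([k1, k2, p1, p2, k3] as OpenCV has them; the pictures are not rectified), "pose" (4x4, takes a point from camera to world coordinates). Camera axes: x right, y down, z forward; pixel columns grow to the right and rows downward; lengths in m; the calibration is good to about 2 mm. A picture is of the moment at which its call begins: read the wrist's pose just before it. camera_model takes no time and is no camera call; for the wrist camera it gives the pose at the moment of the call.
A pose or a line that the arm cannot do raises manip.IKError and nothing moves.
- manip.hand_in(): hands the job in; it is judged then, once.
Readings, each from a call of its own:
- manip.current_time_s(): time.
- manip.current_joint_positions(): joint angles.
- manip.current_joint_vel(): joint speeds.
- manip.current_joint_efforts(): joint torques, N m.
- manip.current_tool_pos(): TCP position.
- manip.current_tool_rot(): TCP orientation.
- manip.current_wrist_force(): force on the tool from outside, world axes, zero at the start.
- manip.current_moment(): the same for the moment, N m.
- manip.current_width(): finger opening in m.
- manip.current_finger_force(): force on a finger pad.
Only numpy, scipy, OpenCV 4.12 (cv2) and the standard library are available. Lean on these libraries where they do the work, as an engineer would, in place of code of your own. Each camera call takes 0.05 s, during which the arm holds its last target. There are 200 camera calls.

## Working session

There is one attempt and no reset: what is moved stays moved. The work goes in short steps, each a Python script; the robot and the scene stay as the last script left them, time stands still between calls to the robot, and variables do not carry over. Pictures are saved under pics/ and viewed, at most 10 in all, crops included, and the job is handed in when it is done.

```bash
mkdir -p pics; ls; python3 - <<'E'
from cell import manip
import cv2,numpy as np
for n in ("scene","top"):
    im=manip.capture(n); cv2.imwrite(f"pics/{n}0.png",im)
    m=manip.camera_model(n); print(n,m["fx"],m["cx"],m["cy"],m["D"],np.round(m["pose"],3).tolist())
print(manip.current_tool_rot(),manip.current_time_s(),manip.grasp_offset)
E
```

```text
cell.py
pics
scene 397.0877388514478 254.27646631767482 191.68536264342492 [-0.11030346  0.          0.          0.          0.        ] [[-0.657, -0.444, 0.609, 0.002], [-0.754, 0.398, -0.523, 0.627], [-0.01, -0.803, -0.596, 0.623], [0.0, 0.0, 0.0, 1.0]]
top 406.37468227475097 263.7126153636631 192.48843871476072 [0.0498272 0.        0.        0.        0.       ] [[-0.024, -0.995, 0.099, 0.499], [-1.0, 0.022, -0.019, 0.144], [0.016, -0.099, -0.995, 0.941], [0.0, 0.0, 0.0, 1.0]]
[-3.11438554e+00 -4.00542983e-01 -1.45457683e-04] 0.1 -0.0187
```

View pics/scene0.png

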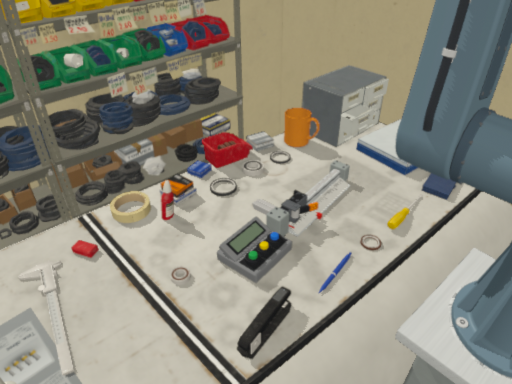

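View pics/top0.png

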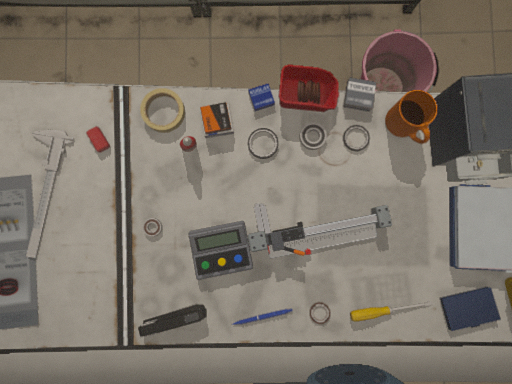

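The scene view shows the readout with green, yellow and blue keys near (254,255), (264,245) and (275,237). The orange lever tip is at (309,208) and a red marker at (320,215). In the top view the keys are at (205,265), (221,262) and (238,258), the rail runs to (385,215), and the marker is near (307,252).

```bash
cat > h.py <<'E'
from cell import manip
import cv2,numpy as np
from scipy.spatial.transform import Rotation as R
HSV={'green':((50,120,50),(80,255,255)),'yellow':((22,150,120),(35,255,255)),'blue':((100,150,90),(125,255,255)),
 'red':((0,170,100),(5,255,255)),'red2':((174,170,100),(180,255,255)),'orange':((7,170,140),(18,255,255))}
def blobs(im,c,box=None,amin=3):
    h=cv2.cvtColor(im,cv2.COLOR_BGR2HSV); m=cv2.inRange(h,*map(np.array,HSV[c]))
    if c=='red': m|=cv2.inRange(h,*map(np.array,HSV['red2']))
    if box: k=np.zeros_like(m);x0,y0,x1,y1=box;k[y0:y1,x0:x1]=1;m*=k
    n,l,s,ce=cv2.connectedComponentsWithStats(m)
    return [(s[i,4],ce[i],s[i,:4]) for i in range(1,n) if s[i,4]>=amin]
def ray(cm,uv):
    K=np.array([[cm['fx'],0,cm['cx']],[0,cm['fy'],cm['cy']],[0,0,1]])
    p=cv2.undistortPoints(np.array([[uv]],float),K,np.array(cm['D']))[0,0]
    T=np.array(cm['pose']);d=T[:3,:3]@[p[0],p[1],1];return T[:3,3],d/np.linalg.norm(d)
def onz(cm,uv,z):
    o,d=ray(cm,uv);return o+d*(z-o[2])/d[2]
def tri(rs):
    A=sum(np.eye(3)-np.outer(d,d) for o,d in rs);b=sum((np.eye(3)-np.outer(d,d))@o for o,d in rs)
    p=np.linalg.solve(A,b);return p,max(np.linalg.norm(np.cross(p-o,d)) for o,d in rs)
def proj(cm,p):
    T=np.linalg.inv(np.array(cm['pose']));K=np.array([[cm['fx'],0,cm['cx']],[0,cm['fy'],cm['cy']],[0,0,1]])
    return cv2.projectPoints(np.array([p],float),cv2.Rodrigues(T[:3,:3])[0],T[:3,3],K,np.array(cm['D']))[0].ravel()
E
python3 - <<'E'
from h import *
s=cv2.imread('pics/scene0.png');t=cv2.imread('pics/top0.png');cs=manip.camera_model('scene');ct=manip.camera_model('top')
for c in('green','yellow','blue','orange','red'):
    a=blobs(s,c,(240,190,330,270));b=blobs(t,c,(190,225,320,280))
    print(c,[(x[0],x[1].round(1)) for x in a],[(x[0],x[1].round(1)) for x in b])
    if a and b:
        a=max(a,key=lambda x:x[0]);b=max(b,key=lambda x:x[0]);print(tri([ray(cs,a[1]),ray(ct,b[1])]))
cw=manip.camera_model('wrist');T=np.array(cw['pose']);Rt=R.from_rotvec(manip.current_tool_rot()).as_matrix()
print(cw['fx'],cw['cx'],cw['cy'],cw['D'],'cam in tool',Rt.T@(T[:3,3]-manip.current_tool_pos()),(Rt.T@T[:3,:3]).round(2).tolist(),Rt.round(2).tolist())
for uv in((270,238),(385,215)):print(onz(ct,uv,.04))
E
```

```text
green [(np.int32(75), array([252.7, 254.9]))] [(np.int32(47), array([204.8, 264.6]))]
(array([0.43452364, 0.26026824, 0.04176343]), np.float64(0.0012901051106068101))
yellow [(np.int32(64), array([263.6, 245. ]))] [(np.int32(49), array([221.3, 261.4]))]
(array([0.440615  , 0.2246321 , 0.04227698]), np.float64(0.0016727296461780325))
blue [(np.int32(64), array([274.1, 236. ]))] [(np.int32(46), array([237.5, 258.1]))]
(array([0.44664305, 0.18922396, 0.04168246]), np.float64(0.0014933825588358165))
orange [(np.int32(52), array([313.1, 206. ]))] [(np.int32(35), array([298.7, 252. ]))]
(array([0.45672444, 0.05535787, 0.04610675]), np.float64(0.0013651843916054189))
red [(np.int32(19), array([318.9, 215.2]))] [(np.int32(16), array([307.5, 251.5]))]
(array([0.45544989, 0.03102623, 0.00563862]), np.float64(0.0013081803635494461))
318.9717359623533 259.8107282048089 193.29761226410423 [0.02155012 0.         0.         0.         0.        ] cam in tool [ 0.08378789 -0.00047675 -0.14547189] [[0.0, -0.95, -0.32], [1.0, 0.0, 0.0], [-0.0, -0.32, 0.95]] [[0.97, 0.25, -0.0], [0.25, -0.97, 0.0], [0.0, -0.0, -1.0]]
[0.48748561 0.11598616 0.04      ]
[ 0.53245563 -0.14032517  0.04      ]
```

```bash
cat >> h.py <<'E'
YAW=0.169
def ori(yaw=None):
    y=YAW if yaw is None else yaw
    X=np.array([-np.sin(y),np.cos(y),0]);Z=np.array([0,0,-1.]);return R.from_matrix(np.c_[X,np.cross(Z,X),Z]).as_rotvec()
def wrist(name=None):
    cm=manip.camera_model('wrist');im=manip.capture('wrist')
    if name: cv2.imwrite(f'pics/{name}.png',im)
    return cm,im
E
python3 - <<'E'
from h import *
V=[]
for i,p in enumerate([(.43,.15,.17),(.49,.10,.15)]):
    try:
        manip.move_to(p,ori())
    except manip.IKError as e: print(e);break
    cm,im=wrist(f'w{i}');V.append((cm,im))
    for c in('green','yellow','blue','orange','red'): print(c,[(x[0],x[1].round(1),x[2].tolist()) for x in blobs(im,c,amin=15)])
print(manip.current_joint_positions().round(2),manip.current_time_s())
import pickle;pickle.dump(V,open('v.pkl','wb'))
E
```

```text
green [(np.int32(469), array([290.1,  50. ]), [279, 38, 24, 25])]
yellow [(np.int32(254), array([288.2, 100. ]), [280, 89, 21, 21]), (np.int32(387), array([136. , 365.8]), [127, 350, 16, 34])]
blue [(np.int32(348), array([138.3, 129.1]), [132, 103, 14, 49]), (np.int32(383), array([287.9, 143.7]), [278, 133, 21, 22]), (np.int32(512), array([147.5, 187.8]), [139, 157, 17, 70])]
orange [(np.int32(218), array([270.5, 282.1]), [264, 271, 16, 24])]
red [(np.int32(45), array([263.4, 276.5]), [261, 272, 7, 12])]
green []
yellow [(np.int32(404), array([220. ,   8.9]), [209, 0, 23, 21])]
blue [(np.int32(606), array([58.2, 57. ]), [49, 17, 21, 70]), (np.int32(551), array([222.3,  65.6]), [210, 52, 26, 28]), (np.int32(722), array([ 74. , 128.1]), [61, 93, 26, 85])]
orange [(np.int32(245), array([212.8, 236.4]), [205, 225, 17, 24])]
red [(np.int32(26), array([218.7, 240.8]), [216, 237, 6, 8])]
[-0.04  0.12  1.87  0.    1.15 -0.21] 3.3167
```

View pics/w0.png

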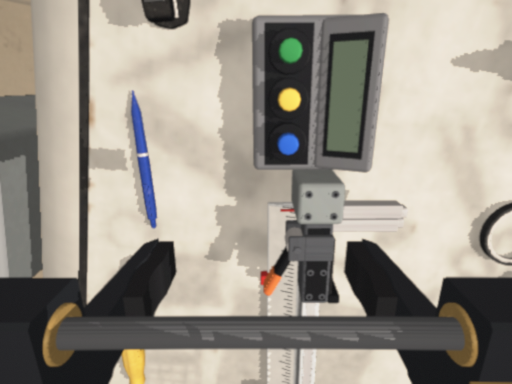

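```bash
python3 -c "
import cv2
a=cv2.imread('pics/w1.png')[150:330,170:320]
cv2.imwrite('pics/w1c.png',cv2.resize(a,None,fx=3.3,fy=3.3,interpolation=cv2.INTER_CUBIC))"
```

```text
(no output)
```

View pics/w1c.png

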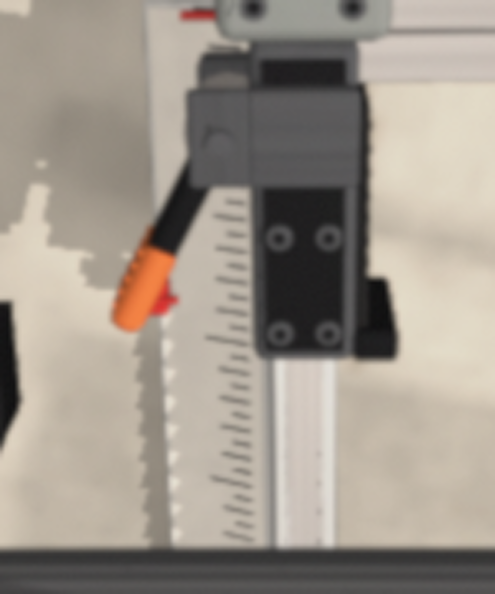

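w0 shows the keys at (290,50), (289,100) and (288,144) in a black housing, the leg at home around (312,260), and a red pointer at (288,210). In the w1 crop the lever is open over the red marker, about (220,241) in the full picture. The lip is at full-picture columns 278–290, rows 235–258.

```bash
python3 - <<'E'
from h import *
import pickle
V=pickle.load(open('v.pkl','rb'))
s=cv2.imread('pics/scene0.png');t=cv2.imread('pics/top0.png');cs=manip.camera_model('scene');ct=manip.camera_model('top')
W=[(V[0][0],V[0][1],(250,20,310,165)),(V[1][0],V[1][1],(200,0,240,90))]
K={}
for c in('green','yellow','blue'):
    obs=[(cs,blobs(s,c,(240,190,330,270))),(ct,blobs(t,c,(190,225,320,280)))]+[(cm,blobs(im,c,b)) for cm,im,b in W]
    rs=[ray(cm,max(b,key=lambda x:x[0])[1]) for cm,b in obs if b and not(c=='yellow' and cm is W[1][0])]
    K[c],e=tri(rs);print(c,K[c].round(4),round(e,4),'wrist only@z41',onz(W[0][0],max(blobs(W[0][1],c,W[0][2]),key=lambda x:x[0])[1],.041).round(4))
d=K['green']-K['blue'];yaw=np.arctan2(-d[0],d[1]);print('yaw keys',yaw,np.linalg.norm(d))
c1=V[1][0];f=lambda u,v:(170+u/3.3,150+v/3.3)
pts={'railL':(275,480,.04),'railR':(335,480,.04),'railL2':(274,370,.04),'blkL':(255,300,.061),'blkR':(352,300,.061),'lipouter':(395,350,.06),'lip_end':(375,357,.06),'lip_start':(372,278,.06),'pad':(142,290,.055)}
Y=np.array([-np.sin(yaw),np.cos(yaw)]);X=np.array([Y[1],-Y[0]])
for k,(u,v,z) in pts.items():
    p=onz(c1,f(u,v),z);print(k,p.round(4),'gx',round(X@p[:2],4),'gy',round(Y@p[:2],4))
for k,p in K.items():print(k,X@p[:2],Y@p[:2])
# pointer in both
for (cm,im),b in zip(V,[(270,200,300,220),(215,145,245,162)]):
    for x in blobs(im,'red',b,1):
        print('ptr',x[0],x[1],x[2]); p=onz(cm,x[1],.023);print(X@p[:2],Y@p[:2])
    h=cv2.cvtColor(im,cv2.COLOR_BGR2HSV)[b[1]:b[3],b[0]:b[2]];m=(h[...,1]>110)&((h[...,0]<8)|(h[...,0]>170));yy,xx=np.nonzero(m);print(len(yy),xx.min(initial=99)+b[0],yy.mean()+b[1] if len(yy) else 0)
E
```

```text
green [0.4345 0.2608 0.0422] 0.0017 wrist only@z41 [0.4348 0.2617 0.041 ]
yellow [0.4406 0.2246 0.0423] 0.0017 wrist only@z41 [0.4407 0.2246 0.041 ]
blue [0.4466 0.1896 0.0423] 0.0018 wrist only@z41 [0.4476 0.1891 0.041 ]
yaw keys 0.16877496702436448 0.07216443087173602
railL [ 0.5007 -0.0052  0.04  ] gx 0.4927 gy -0.0893
railR [ 0.5177 -0.0024  0.04  ] gx 0.5099 gy -0.0893
railL2 [0.4947 0.0301 0.04  ] gx 0.4927 gy -0.0534
blkL [0.4854 0.0614 0.061 ] gx 0.4888 gy -0.021
blkR [0.509  0.0654 0.061 ] gx 0.5128 gy -0.0211
lipouter [0.5224 0.0529 0.06  ] gx 0.5239 gy -0.0356
lip_end [0.5178 0.0501 0.06  ] gx 0.5189 gy -0.0376
lip_start [0.5129 0.0716 0.06  ] gx 0.5177 gy -0.0155
pad [0.457  0.0563 0.055 ] gx 0.46 gy -0.0213
green 0.47212635549692444 0.18406208059987716
yellow 0.4720818208083602 0.14743243541656503
blue 0.4721263554969245 0.11189782541752923
28 281 209.67857142857142
ptr 6 [230.5 154. ] [228 154   6   1]
0.4737429975504011 0.042961602479149485
26 225 154.07692307692307
```

The measurements agree with the text: key spacing is 36 mm, the yaw from the keys matches the rail, and the lip is where it should be relative to the pointer. I'll press the keys now.

```bash
python3 - <<'E'
from h import *
manip.move_gripper(0,10)
for n,(x,y) in dict(green=(.4345,.2608),yellow=(.4406,.2249),blue=(.4468,.1894)).items():
    manip.move_to((x,y,.056),ori())
    f0=manip.current_wrist_force()
    a=manip.servo_line((x,y,.030),rate=.02,threshold=1.5);z1=manip.current_tool_pos()[2]
    b=manip.servo_line((x,y,.030),rate=.012,threshold=6);z2=manip.current_tool_pos()[2]
    manip.pause(.15)
    print(n,a,b,round(z1,4),round(z2,4),(manip.current_wrist_force()-f0).round(1),manip.current_tool_pos().round(4))
    if n=='yellow':
        im=manip.capture('scene');cv2.imwrite('pics/sy.png',im)
    manip.servo_line((x,y,.056),rate=.08)
print(manip.current_time_s(),manip.current_width())
im=manip.capture('scene');cv2.imwrite('pics/s2.png',cv2.resize(im[180:300,200:360],None,fx=4,fy=4))
E
```

```text
green True True 0.05 0.0469 [-1.9 -0.5  5.9] [0.4351 0.2604 0.0469]
yellow True True 0.0501 0.0469 [-1.   0.   5.8] [0.4405 0.2254 0.0469]
blue True True 0.0502 0.0469 [-1.8 -0.4  5.7] [0.4467 0.1898 0.0469]
10.7667 0.0006984989496381242
```

View pics/s2.png

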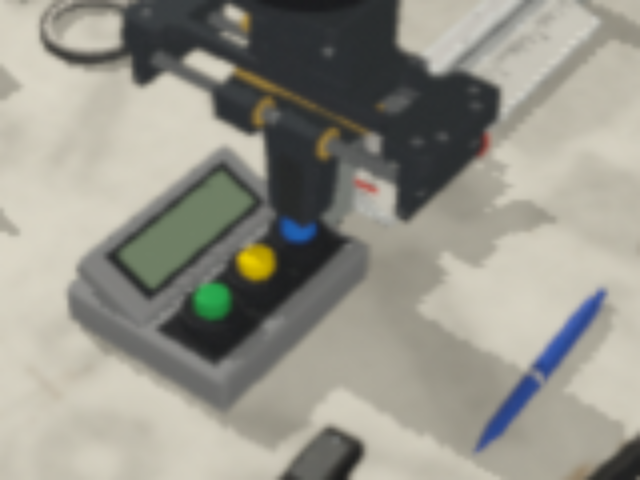

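All three keys gave the same press, with contact near z 0.050 and 6 N at 0.0469. That is above the measured key top of about 0.042, and the finger looks close to the display in the picture. I need to check whether the keys or the display took the force.

```bash
python3 - <<'E'
from h import *
import pickle
V=pickle.load(open('v.pkl','rb'))
im=cv2.imread('pics/sy.png');a=im[215:285,215:300];o=cv2.imread('pics/scene0.png')[215:285,215:300]
cv2.imwrite('pics/syc.png',cv2.resize(np.vstack([a,o]),None,fx=4,fy=4,interpolation=cv2.INTER_CUBIC))
cs=manip.camera_model('scene')
for z in (.042,.047,.052): print(z,proj(cs,(.4406,.2249,z)),proj(V[0][0],(.4406,.2249,z)),proj(manip.camera_model('top'),(.4406,.2249,z)))
for c,b0,b1 in(('blue',(250,20,310,165),(200,0,240,90)),):
    r=[ray(V[i][0],max(blobs(V[i][1],c,b),key=lambda x:x[0])[1]) for i,b in((0,b0),(1,b1))];print(tri(r))
T=np.linalg.inv(V[0][0]['pose']);
for z in(.042,.052):
    p=T@[.4468,.1894,z,1];print(z,'px dia',319*.018/p[2])
for c in('green','yellow','blue'):
    print(c,[(b[0],b[1].round(1),b[2].tolist()) for b in blobs(im,c,(240,220,290,270))])
E
```

```text
0.042 [264.29080963 245.1709692 ] [288.24905398  99.62121154] [220.64799695 260.91137954]
0.047 [264.30373487 243.43510737] [288.77213553  99.91128586] [220.44250743 261.06930902]
0.052 [264.31671395 241.68592542] [289.31475019 100.21217483] [220.23468146 261.22903561]
(array([0.4467528 , 0.19020174, 0.04785881]), np.float64(4.811353031632296e-06))
0.042 px dia 20.920396897654033
0.052 px dia 21.667225510622625
green [(np.int32(74), array([252.8, 255. ]), [248, 251, 10, 9])]
yellow [(np.int32(3), array([262. , 248.3]), [261, 248, 3, 2])]
blue [(np.int32(32), array([275.1, 237. ]), [273, 234, 6, 7])]
```

View pics/syc.png

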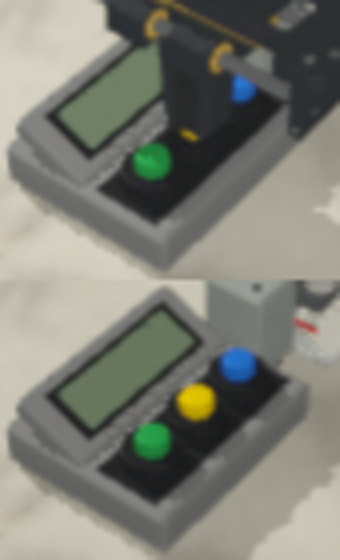

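The picture doesn't settle it: the finger covers the yellow key and also reaches the display edge. I'll probe beside the green key at the same distance from the display, where there is no key. That will show what took the force.

```bash
python3 - <<'E'
from h import *
Y=np.array([-np.sin(.1688),np.cos(.1688)]);p=np.array([.4345,.2608])+.024*Y
manip.servo_line((.4468,.1894,.065),rate=.1)
manip.move_to((*p,.058),ori());f0=manip.current_wrist_force()
a=manip.servo_line((*p,.042),rate=.02,threshold=1.5);print(a,manip.current_tool_pos().round(4),(manip.current_wrist_force()-f0).round(2),manip.current_time_s())
if a:
    b=manip.servo_line((*p,.042),rate=.012,threshold=3);print(b,manip.current_tool_pos().round(4),(manip.current_wrist_force()-f0).round(2))
manip.servo_line((*p,.065),rate=.1)
E
```

```text
True [0.4303 0.2842 0.0427] [-1.24  0.8   5.13] 12.2667
False [0.4305 0.2843 0.0426] [-3.71 -2.09  9.43]
```

Contact there came only at 0.0427, and it was stiff. So at 0.050 to 0.047 the force came from the sprung keys. Each was pressed about 5 mm with 6 N, which is fully down, and in order. Next I'll hook the leg.

```bash
cat >> h.py <<'E'
YW=.1688
GY=np.array([-np.sin(YW),np.cos(YW)]);GX=np.array([GY[1],-GY[0]])
AX=.5008; PH=.0430   # rail axis gx, home pointer gy (world-projected)
def P(gx,gy,z): # gx relative to the rail axis, gy absolute
    return (*(GX*(AX+gx)+GY*gy),z)
def gpos():
    p=np.array(manip.current_tool_pos());return np.array([GX@p[:2]-AX,GY@p[:2],p[2]])
E
python3 - <<'E'
from h import *
manip.servo_line((*np.array(manip.current_tool_pos())[:2],.12),rate=.2)
manip.move_gripper(.078,10)
manip.move_to(P(-.019,-.014,.12),ori(YW))
f0=manip.current_wrist_force()
print(manip.servo_line(P(-.019,-.014,.033),rate=.08,threshold=4),gpos().round(4))
# seat the lip, then draw 50 mm
print(manip.servo_line(P(-.019,-.030,.033),rate=.02,threshold=1.8),gpos().round(4),(manip.current_wrist_force()-f0).round(2))
cm,im=wrist('w2');print(manip.current_width(),manip.current_time_s())
cv2.imwrite('pics/w2b.png',im)
E
```

```text
False [-0.0185 -0.0141  0.0335]
True [-0.019  -0.0227  0.0329] [1.58 1.85 2.03]
0.07817029000640563 17.2167
```

View pics/w2.png

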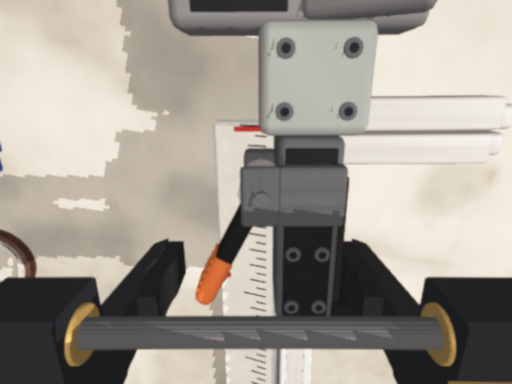

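The fingers straddle the leg, with the back finger in the pocket at the lip. The lever is open clear of the front finger, and the pointer tip is visible at (235,128). I'll draw the leg out 65 mm and measure.

```bash
python3 - <<'E'
from h import *
manip.servo_line(P(-.019,-.0227-.065,.033),rate=.04);manip.pause(.2)
print(gpos().round(4),manip.current_wrist_force().round(2),manip.current_time_s())
cm,im=wrist('w3')
for x in blobs(im,'red',amin=2): print(x[0],x[1].round(1),x[2].tolist(), (onz(cm,x[1],.023)@[GX[0],GX[1],0]-AX).round(4),(onz(cm,x[1],.023)[:2]@GY).round(4))
a=im[90:300,140:370];cv2.imwrite('pics/w3c.png',cv2.resize(a,None,fx=2.6,fy=2.6,interpolation=cv2.INTER_CUBIC))
E
```

```text
[-0.0194 -0.0875  0.0328] [ 0.09  3.66 -3.23] 19.2
91 [256.9 128.3] [237, 127, 39, 3] -0.0216 -0.0227
456 [211.4 165.3] [201, 154, 26, 23] -0.0443 -0.041
```

View pics/w3c.png

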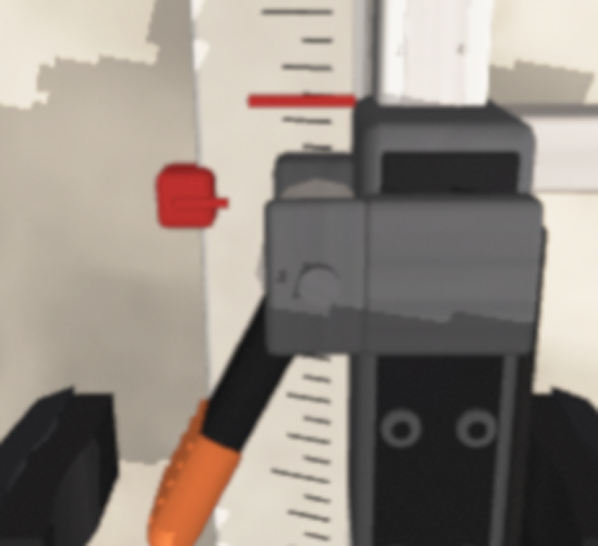

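The marker's tip is at about (228,168) and the pointer's tip at (237,128). The leg has about 20 mm still to go. I'll step there, triangulate the tip's height from the two views, and refine.

```bash
cat >> h.py <<'E'
def tips(im):
    h=cv2.cvtColor(im,cv2.COLOR_BGR2HSV).astype(int)
    w=np.where((h[...,0]<7)|(h[...,0]>172),np.clip(h[...,1]-90,0,None),0).astype(float)*(h[...,2]>60)
    bs=[b for b in blobs(im,'red',(180,100,300,250),20)]
    mk=max(bs,key=lambda b:b[0]);pt=[b for b in bs if b[2][2]>25 and b[2][3]<8 and 120<b[1][1]<137]
    def row(c0,c1,r):
        s=w[r-4:r+5,c0:c1];return (s.sum(1)@np.arange(r-4,r+5))/s.sum()
    m=mk[2];xr=m[0]+m[2]
    # row of the needle: last columns of the blob
    hs=[b for b in blobs(im,'red',(xr-3,m[1],xr,m[1]+m[3]+1),1)]
    rm=row(xr-3,xr,int(round(hs[0][1][1])))
    p=pt[0][2] if pt else None
    return (xr-1.,rm),((p[0]+1.,row(p[0],p[0]+6,int(round(pt[0][1][1])))) if pt else None)
E
python3 - <<'E'
from h import *
import pickle
im3=cv2.imread('pics/w3.png');cm3=manip.camera_model('wrist')
m3,p3=tips(im3);print(m3,p3)
g=lambda q:(GX@q[:2]-AX,GY@q[:2],q[2])
a=g(onz(cm3,m3,.016));b=g(onz(cm3,p3,.023));print(a,b)
d=b[1]-a[1];print('d',d)
manip.servo_line(P(-.019,gpos()[1]-d+.004,.033),rate=.02);manip.pause(.2)
cm,im=wrist('w4');m4,p4=tips(im);print(m4,p4)
q,e=tri([ray(cm3,m3),ray(cm,m4)]);print('mark',g(q),e)
a=g(onz(cm,m4,q[2]));a2=g(onz(cm,m4,.015));b=g(onz(cm,p4,.023));print(a,a2,b,gpos(),manip.current_time_s())
pickle.dump((cm3,m3,cm,m4),open('m.pkl','wb'))
E
```

```text
(np.float64(226.0), np.float64(167.5984455958549)) (np.float64(238.0), np.float64(128.4))
(np.float64(-0.03784574818928954), np.float64(-0.04393701969456792), np.float64(0.016000000000000014)) (np.float64(-0.030646801933347123), np.float64(-0.022769128909019845), np.float64(0.022999999999999993))
d 0.021167890785548073
(np.float64(224.0), np.float64(134.52575957727873)) (np.float64(237.0), np.float64(128.36385776911837))
mark (np.float64(-0.037851694813934966), np.float64(-0.04400051535870686), np.float64(0.01574621069522026)) 2.1958494079802952e-05
(np.float64(-0.03782960145081171), np.float64(-0.04399980593202488), np.float64(0.015746210695220253)) (np.float64(-0.03791325611999463), np.float64(-0.04411067832229932), np.float64(0.015000000000000013)) (np.float64(-0.03065006000652465), np.float64(-0.039963916651421356), np.float64(0.022999999999999993)) [-0.01889279 -0.10464295  0.03308226] 20.5
```

The marker tip is at z 15.7 mm, consistent with its 17 mm maximum. The remaining 4.0 mm goes now, then I'll close in small steps and check the alignment before the lever locks.

```bash
cat >> h.py <<'E'
def off():
    cm,im=wrist();m,p=tips(im);a=onz(cm,m,.0157);b=onz(cm,p,.023);return float(GY@(b[:2]-a[:2])),float(GY@b[:2])
E
python3 - <<'E'
from h import *
gy=gpos()[1]-.00404
manip.servo_line(P(-.019,gy,.033),rate=.02);manip.pause(.2)
o=off();print('off',o,gpos().round(4))
gy=gy-(o[0]);
MK=-.0440
for w in (.072,.068,.064,.060,.056,.052,.048):
    c=.0172-w/2
    manip.servo_line(P(c,gy,.033),rate=.03)
    manip.move_gripper(w,15)
    try:
        o=off();print(w,round(manip.current_width(),4),gpos().round(4),np.round(o,5),manip.current_wrist_force().round(1),manip.current_time_s())
    except Exception as e: print('off?',e)
manip.capture('wrist');wrist('w5')
E
```

```text
off (-2.965269461003314e-05, -0.04407320714467194) [-0.0188 -0.1088  0.0331]
0.072 0.0721 [-0.018  -0.1089  0.0334] [-0.00016 -0.04418] [1.6 5.  0.6] 21.7
0.068 0.0682 [-0.0165 -0.1087  0.0331] [ 3.000e-05 -4.398e-02] [2.4 4.6 0.3] 22.275
0.064 0.0638 [-0.0147 -0.1086  0.0328] [ 0.00016 -0.04382] [ 1.9  2.9 -5.5] 22.85
0.06 0.06 [-0.0128 -0.1085  0.0327] [ 0.00024 -0.04376] [ 1.8  4.2 -6.7] 23.425
0.056 0.0559 [-0.0107 -0.1086  0.0329] [ 0.00018 -0.04385] [-0.   3.3 -6.8] 24.0
0.052 0.0521 [-0.0086 -0.1087  0.0331] [ 0.00012 -0.04396] [-0.7  3.6 -4.2] 24.575
0.048 0.048 [-0.0064 -0.1087  0.0332] [ 6.000e-05 -4.397e-02] [-0.5  5.4 -4. ] 25.15
```

The offset is under 0.2 mm all the way. Now I'll settle it and squeeze shut.

```bash
python3 - <<'E'
from h import *
gy=-.1088
manip.servo_line(P(-.005,gy,.033),rate=.03);manip.move_gripper(.044,15);manip.pause(.4)
o=off();print(o,gpos().round(4),manip.current_width())
if abs(o[0])>1.5e-4:
    gy=gpos()[1]-o[0];manip.servo_line(P(-.0045,gy,.033),rate=.03);manip.pause(.3);o=off();print(o,gpos().round(4))
manip.move_gripper(.030,35);manip.pause(.5)
print(off(),gpos().round(4),manip.current_width(),manip.current_finger_force(),manip.current_wrist_force().round(1))
cm,im=wrist('w6');print(manip.current_time_s())
cv2.imwrite('pics/w6c.png',cv2.resize(im[90:384,100:420],None,fx=2,fy=2))
E
```

```text
(7.091669054171633e-05, -0.04395766695209472) [-0.0046 -0.1087  0.0331] 0.04453145758655932
(4.680969933622747e-06, -0.044006982684506576) [-0.0026 -0.1088  0.0334] 0.038906181639071814 36.503966893069446 [  9.4   9.6 -10.2]
27.075
```

View pics/w6c.png

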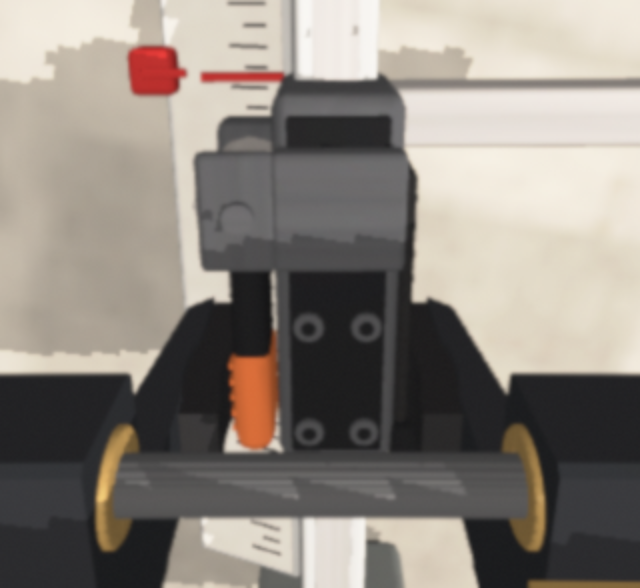

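The pointer and marker tips are in line at about row 75 of the crop, offset about 0.01 mm. The lever lies flat along the block and the fingers pinch at 38.9 mm, which is shut. I'm handing in.

```bash
python3 -c "
from cell import manip
print(manip.hand_in())"
```

```text
the job is handed in; nothing more can be done
None
```

I handed the job in at about 27 s: green, yellow and blue pressed in order, pointer on the set marker to within about 0.1 mm by the wrist camera, and the lever shut with leg and lever still pinched. I judged each press as fully down from the force and travel, because the keys' travel can't be read directly.

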